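# Fit the shaker's tray onto its drive studs

### The arm

A 6-joint arm with a two-finger parallel gripper is mounted at the origin on a cart in front of the work surface, level with it; the furniture and walls round the work are solid. World frame = base frame: x ahead of the robot, y to its left, z up, the work surface at z = 0. Lengths are in mm, angles in rad, forces in N, time in s.
With the tool pointing down it reaches from about 325 to 775 mm from the base axis. Payload 5.5 kg.
Tool frame: the origin (TCP) lies midway between the tips of the shut fingers; the grasp point (between the pads) lies 19 mm behind it; z points along the fingers, x is the direction in which the jaws open and shut, and the axes are right-handed (so a half turn about z gives the same grasp; the last joint's range is limited). The gripper opens to 88 mm and grips with 3 to 60 N. Pads are 20 mm wide; open, the fingers measure 115 mm over their backs; the gripper's body (75 mm by 178 mm) begins 61 mm behind the grasp point.
Start: joints at [1.229, 0.091, 1.231, -0, 1.82, -0.057], TCP at [168.583, 575.844, 222.631] pointing down, gripper open.
Joint ranges: [-2.87, 2.87], [-0.86, 2.18], [0.17, 2.46], [-1.51, 4.65], [0.06, 2.69], [-2.65, 2.65]. Speed limits (rad/s): [2.57, 2.57, 3.01, 3.14, 3.14, 3.14].

### API

Orientations are given as a unit quaternion [x, y, z, w].
In Python, from plant import env, vision gives the robot as it stands.
- The arm moves only by the shell command python3 -m jog 'ROWS' [FORCE]. ROWS is JSON, one flat list of numbers, 7 for each row, row after row: the opening, from -1 (shut) to 1 (fully open), then the shift along the tool's x, y, z in mm, then the turn, a rotation vector about the tool's x, y, z in rad. In form: [gripper, dx, dy, dz, rx, ry, rz, gripper, dx, dy, dz, rx, ry, rz, ...]. A call has 1 to 5 rows; each row is the pose to reach, as a shift and turn from the pose measured when the call began, along the tool's axes at that moment; what a row does not reach only later rows make up. A row lasts 1/12 s, in which the tool goes at most 41.7 mm and 7.16 degrees, less where a joint would pass 70% of its speed; a pose out of reach is approached as far as the arm can. A call with a gripper value outside its range is refused whole. The fingers move at their own pace and stop on an object; FORCE is the grip in N (left out, the last holds). Time passes only in rows, so rows that repeat a pose let the fingers close. It gives the time, the measured TCP pose, the force and the opening at its end, in the units of the state.
- env.state(): the state, without advancing time (a new reading comes with each control period).
- vision.capture(name): name is "scene" or "side" or "wrist"; returns (picture, depth): 420x560x3 uint8, red, green, blue; 420x560 float32, mm along the optical axis (not along the pixel's ray), 0 where there is no reading.
- vision.calibration(name): a dict with "vertical_fov" (degrees; the focal length in pixels is half the picture's height over the tangent of half this angle, whatever the lens; pixels are square), "cx", "cy" (the principal point, pixels), "R" (3x3) and "t" (3): a world point X has camera coordinates R X + t; the wrist camera has in their place "tool_from_camera" (4x4, takes a point from camera to tool coordinates, whose origin is the TCP and whose axes are the tool frame's). Camera axes: x right, y down, z forward; pixel columns grow to the right and rows downward; lengths in mm; the calibration is good to about 2 mm. The wrist camera is an equidistant fisheye: a pixel r from the principal point sees the ray r / f radians off the axis. A picture is of the moment at which its call begins: read the wrist's pose just before it. calibration takes no time and is no camera call.
- env.close_job(): hands the job in, once; it reports no verdict.
The state is a dict: "time_s": time; "qpos": joint angles; "qd": joint speeds; "joint_efforts": joint torques, N m; "ee_pos": TCP position; "tool_rot": TCP orientation; "ft_force": force on the tool from outside, world axes, zero at the start; "ft_torque": the same for the moment, N m; "grip_width": finger opening in mm.
Only numpy, scipy, OpenCV 4.12 (cv2) and the standard library are available. Lean on these libraries where they do the work, as an engineer would, in place of code of your own. Each camera call takes 0.05 s, during which the arm holds its last target.

### The job

Put the round metal tray onto the bench shaker: lower its collar over the spindle, turn it until its four holes line up with the four drive studs and slide it down fully home, flat on the drive flange. Do not force it: push lightly and feel for the studs, never anywhere near 60 N, then let go. Leave the other things on the bench where they are.

Things in the scene. Friction and masses are not known exactly. Their poses are not given: they have to be found in the camera images.
- tray: Loose round aluminium tray, about 0.3 kg, 124 mm across: plate 8 mm thick, lip 16 mm high round its edge, upright collar in the middle. Four through holes of 11.2 mm stand in the plate on a 34 mm radius, on the tray's +x, +y, -x and -y axes. Origin: centre of the underside; z up. It starts flat on the bench, collar up.
- tray_collar (a point): Grip height on the axis of the tray's upright round collar, 38 mm above the tray's underside. The collar is 30 mm in outer diameter, stands to 50 mm above the underside and has an 18 mm bore right through the tray. Carry the tray by it.
- shaker: Fixed white bench shaker, housing 130 x 130 mm and 55 mm high, control panel on its -x side. Origin: centre of its underside on the bench; z up. Flange, studs and spindle stand on top, round the same vertical axis. The tray goes home at any of four quarter turns; its underside then lies on the flange, 67 mm above this origin.
- flange_top (a point): Centre of the top face of the shaker's round drive flange (90 mm across), 67 mm above the shaker's origin. The flange is braked, stiff against light turning, and stands at any angle: the angle of its studs is NOT measured and does not follow the yaw of the housing or of this point; find it by feel or by eye.
- stud_level (a point): On the axis at the height of the tops of the four steel drive studs, 79 mm above the shaker's origin. Studs: 8 mm thick, 34 mm from the axis, 90 degrees apart, tops slightly tapered. With its holes not over the studs the tray stands on them, underside at this height; when they meet it can slide down 12 mm.
- spindle_tip (a point): Tip of the central steel spindle, 99 mm above the shaker's origin. The spindle is 16.6 mm thick; its nose tapers over the top 8 mm to 7 mm across. It enters the bore of the tray's collar before the studs are reached, and centres the tray within about 1 mm.
- beaker_by: Bystander: small empty glass beaker, 57 mm across and 66 mm high; origin at the centre of its underside.
- petri_by: Bystander: petri dish, 64 mm across and 14 mm high; origin at the centre of its underside.
- flask_by: Bystander: square sample flask with white cap, 50 x 43 x 87 mm; origin at the centre of its underside.
- slides_by: Bystander: stack of glass slides, 77 x 28 x 10 mm; origin at the centre of its underside.

How it is judged (in metres and radians):
At the end, for the whole second after the job is handed in: The tray lies flat on the drive flange with the four studs through its holes: its underside within 2 mm of the flange's top face (67 mm above the shaker's origin), centred within 4 mm, collar up, tilted less than 0.05 rad, at rest and released (z of tray in the frame of shaker between 0.064 and 0.069 m and horizontal distance between tray and shaker below 0.004 m and angle between the z axis of tray and the z axis of shaker, either way round below 0.05 rad and angle between tray's own z axis and vertical below 0.05 rad and linear speed of tray below 0.02 m/s and contact force between the fingers and tray below 0.1 N); the robot touches nothing.
It fails at once if the tray is pressed on the shaker with more than 60 N (contact force between tray and shaker above 60 N).
It fails at once if a bystander is moved by more than 20 mm (distance of any of beaker_by, petri_by, flask_by, slides_by from where it was at the start of the episode above 0.02 m).
It also fails if it takes over 72 s, if anything falls off the work surface, if the arm or the gripper's body presses on something with over 40 N, if the wrist force passes 120 N, or if a joint passes its speed limit or range.

## Working session

There is one attempt and no reset: what is moved stays moved. The work goes in short steps, Python scripts to look and compute and a shell command to move; the robot and the scene stay as the last step left them, time stands still between calls to the robot, and variables do not carry over. Pictures are saved under pics/ and viewed, and the job is handed in when it is done.

```bash
ls; mkdir -p pics; python3 - <<'E'
from plant import env, vision
import cv2
s=env.state(); print(s)
for n in ["scene","side","wrist"]:
    im,d=vision.capture(n); cv2.imwrite(f"pics/{n}0.png",im[:,:,::-1])
    import numpy as np; np.save(f"pics/{n}0d.npy",d)
    print(n,vision.calibration(n))
E
```

```text
pics
{'time_s': 0.0, 'qpos': array([ 1.22931890e+00,  9.18545600e-02,  1.23183487e+00,  2.69386844e-05,
        1.81981438e+00, -5.66834205e-02]), 'qd': array([-0.0006194 ,  0.00233712,  0.00046652, -0.00034857,  0.00045328,
       -0.0003517 ]), 'joint_efforts': array([-1.17849624e-03, -4.46447825e+01, -4.06452405e+01,  6.96671661e-02,
        2.91737012e-02, -1.62697570e-04]), 'ee_pos': array([168.46235939, 575.56396539, 221.5382688 ]), 'tool_rot': array([ 8.00297522e-01,  5.99602337e-01, -8.03208034e-04,  5.17844420e-04]), 'ft_force': array([-0.00466946, -0.62330648,  0.10991193]), 'ft_torque': array([-0.02808795, -0.0074077 , -0.02460818]), 'grip_width': 87.8261122821669}
scene {'vertical_fov': 49.10760738252957, 'cx': 284.68884516892604, 'cy': 203.33686450600516, 'R': array([[ 0.67038331, -0.74161995,  0.02420886],
       [-0.37048109, -0.36280605, -0.85505294],
       [ 0.64290744,  0.5642443 , -0.51797529]]), 't': array([-387.48687718,  293.48871467,  595.45199244])}
side {'vertical_fov': 52.012697980698, 'cx': 268.7593986831755, 'cy': 206.25763949747497, 'R': array([[ 0.99745302, -0.06842115,  0.02014988],
       [-0.01624981, -0.49305915, -0.86984402],
       [ 0.06945082,  0.86730111, -0.49291517]]), 't': array([-591.42202918,   85.40932568,  977.77870186])}
wrist {'vertical_fov': 65.70646984690485, 'cx': 277.2402875410855, 'cy': 207.74213580470763, 'tool_from_camera': array([[ 9.99999779e-01,  3.79472159e-04,  5.45348326e-04,
         4.08694079e-01],
       [-5.18881648e-04,  9.58717635e-01,  2.84359327e-01,
        -7.86248540e+01],
       [-4.14928610e-04, -2.84359547e-01,  9.58717620e-01,
        -1.61313107e+02],
       [ 0.00000000e+00,  0.00000000e+00,  0.00000000e+00,
         1.00000000e+00]])}
```

View pics/scene0.png

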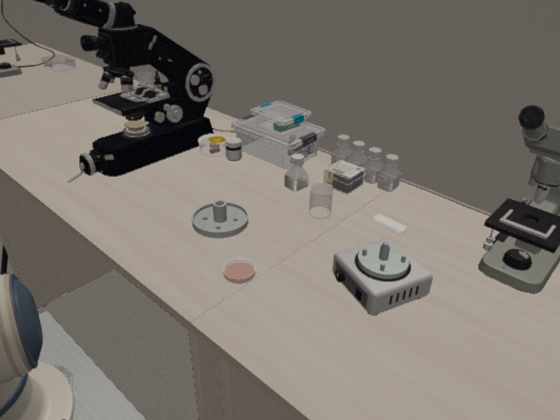

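View pics/side0.png

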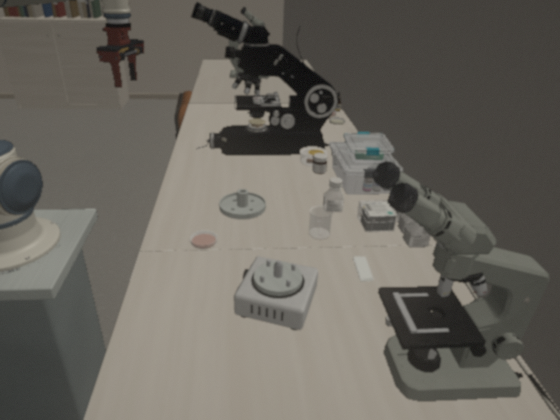

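View pics/wrist0.png

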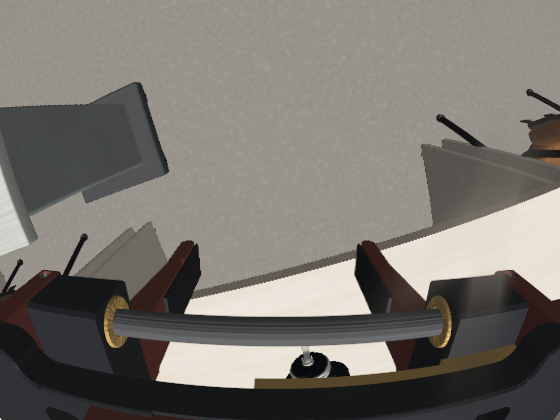

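The scene image shows the tray at about (220,219) with its collar top near (220,203). The shaker is at about (383,275) with its spindle tip near (384,244). The petri dish is at (239,271), the beaker at (320,202), and the flask near (296,173). Next I'll enlarge these and triangulate.

```bash
cat > h.py <<'E'
import numpy as np, cv2
from plant import env, vision
from scipy.spatial.transform import Rotation as Ro
def cal(n):
    c=vision.calibration(n); f=210/np.tan(np.radians(c["vertical_fov"]/2)); return c,f
def ray(n,u,v,state=None):
    c,f=cal(n)
    if n!="wrist":
        R,t=np.array(c["R"]),np.array(c["t"]); d=np.array([(u-c["cx"])/f,(v-c["cy"])/f,1])
        return -R.T@t, R.T@d
    s=state
    x,y=u-c["cx"],v-c["cy"]; r=np.hypot(x,y); th=r/f
    d=np.array([np.sin(th)*x/r,np.sin(th)*y/r,np.cos(th)])
    T=np.array(c["tool_from_camera"]); Rt=Ro.from_quat(s["tool_rot"]).as_matrix()
    return Rt@T[:3,3]+np.array(s["ee_pos"]), Rt@T[:3,:3]@d
def at_z(n,u,v,z,state=None):
    o,d=ray(n,u,v,state); return o+d*(z-o[2])/d[2]
def tri(a,b):
    A=np.zeros((3,3));B=np.zeros(3)
    for o,d in (a,b):
        d=d/np.linalg.norm(d);P=np.eye(3)-np.outer(d,d);A+=P;B+=P@o
    return np.linalg.solve(A,B)
def crop(src,u,v,w,h,k,out):
    im=cv2.imread(src); p=im[v-h//2:v+h//2,u-w//2:u+w//2]
    cv2.imwrite(out,cv2.resize(p,None,fx=k,fy=k,interpolation=cv2.INTER_CUBIC))
E
python3 - <<'E'
from h import *
a=cv2.imread("pics/scene0.png");b=cv2.imread("pics/side0.png")
def c(im,u,v): return cv2.resize(im[v-35:v+35,u-50:u+50],None,fx=4,fy=4,interpolation=cv2.INTER_CUBIC)
cv2.imwrite("pics/c0.png",np.vstack([np.hstack([c(a,220,215),c(a,383,265)]),np.hstack([c(b,243,205),c(b,277,285)])]))
E
```

```text
(no output)
```

View pics/c0.png

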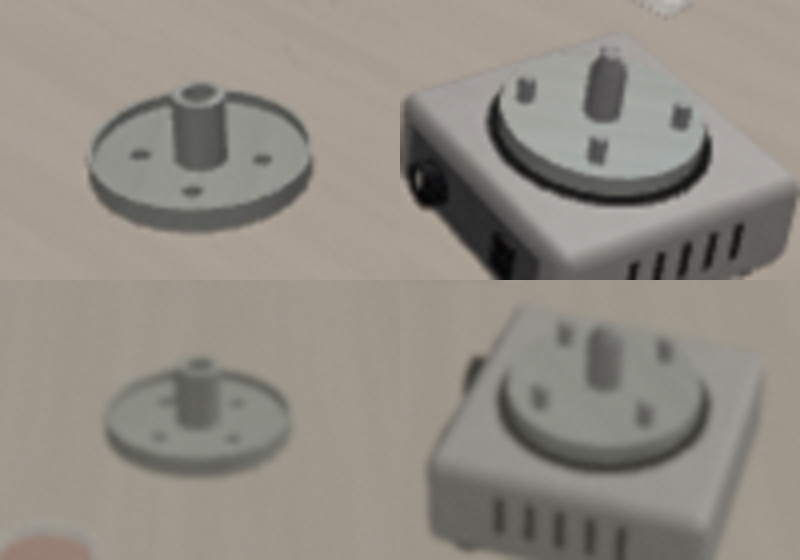

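```bash
python3 - <<'E'
from h import *
S=lambda p:(170+p[0]/4-.4,180+p[1]/4-.4)
S2=lambda p:(333+p[0]/4-.4,230+p[1]/4-.4)
D=lambda p:(193+p[0]/4-.4,170+p[1]/4-.4)
D2=lambda p:(227+p[0]/4-.4,250+p[1]/4-.4)
def f(n,p,z): return at_z(n,*p,z).round(1)[:2]
print("collar",f("scene",S((200,92)),50),f("side",D((200,84)),50),tri(ray("scene",*S((200,92))),ray("side",*D((200,84)))))
print("spindle",f("scene",S2((210,50)),99),f("side",D2((204,47)),99),tri(ray("scene",*S2((210,50))),ray("side",*D2((204,47)))))
for q,c in (("scene",[(141,155),(193,191),(263,159)]),("side",[(165,122),(237,123),(159,157),(233,158)])):
    for p in c: print("hole",q,f(q,(S if q=="scene" else D)(p),8))
for q,c in (("scene",[(124,80),(197,140),(282,108)]),("side",[(163,43),(265,62),(140,110),(246,125)])):
    for p in c: print("stud",q,f(q,(S2 if q=="scene" else D2)(p),79))
# depth checks
for n,u,v in (("scene",383,262),("scene",220,222)):
    d=np.load(f"pics/{n}0d.npy"); o,r=ray(n,u,v); print(n,(o+r*d[v,u]).round(1))
for n,u,v in (("scene",239,271),("side",204,240)): print("petri",f(n,(u,v),14))
for n,u,v in (("scene",320,200),("side",320,220)): print("beaker",f(n,(u,v),33))
for n,u,v in (("scene",390,224),("side",363,268)): print("slides",f(n,(u,v),10))
for n,u,v in (("scene",343,176),("side",379,214)): print("thing",f(n,(u,v),20))
for n,u,v in (("scene",296,175),("side",335,195)): print("bottle",f(n,(u,v),40))
s=env.state();print(Ro.from_quat(s["tool_rot"]).as_matrix().round(3))
E
```

```text
collar [532.9 151.3] [534.  150.1] [534.01759846 152.67401079  48.79471615]
spindle [ 594.7 -218.3] [ 591.7 -222.6] [ 592.38455374 -220.08195835   99.05009625]
hole scene [510.  177.5]
hole scene [506.7 130. ]
hole scene [554.3 126.3]
hole side [510.4 176. ]
hole side [558.8 173.1]
hole side [506.6 128.7]
hole side [554.6 125.8]
stud scene [ 574.1 -190. ]
stud scene [ 560.1 -236.3]
stud scene [ 605.2 -251.3]
stud side [ 575.5 -192.1]
stud side [ 622.  -208.7]
stud side [ 562.  -241.2]
stud side [ 608.2 -253.7]
scene [ 582.6 -226.6   66.4]
scene [521.4 139.7  10.3]
petri [433.6 -15.1]
petri [443.  -22.3]
beaker [718.1  18.9]
beaker [717.2  24.5]
slides [ 776.7 -133.4]
slides [ 783.2 -135. ]
thing [872.6  64.6]
thing [876.9  69.3]
bottle [762.  129.9]
bottle [776.  137.1]
[[ 0.281  0.96  -0.   ]
 [ 0.96  -0.281 -0.001]
 [-0.002 -0.    -1.   ]]
```

```bash
python3 - <<'E'
from h import *
for n in ("scene","side"):
    d=np.load(f"pics/{n}0d.npy"); c,f=cal(n); R=np.array(c["R"]);t=np.array(c["t"])
    v,u=np.mgrid[0:420,0:560]; m=d>0
    P=np.stack([(u-c["cx"])/f*d,(v-c["cy"])/f*d,d],-1)[m]-t
    W=P@R
    r=np.hypot(W[:,0],W[:,1])
    k=(W[:,2]>90)&(r<900)&(r>250)&(W[:,2]<700)
    Q=W[k]
    h,xe,ye=np.histogram2d(Q[:,0],Q[:,1],bins=[np.arange(-100,1000,50),np.arange(-500,900,50)])
    for i,j in zip(*np.where(h>15)):
        z=Q[(Q[:,0]>=xe[i])&(Q[:,0]<xe[i]+50)&(Q[:,1]>=ye[j])&(Q[:,1]<ye[j]+50)][:,2]; print(n,xe[i],ye[j],int(h[i,j]),z.max().round())
E
```

```text
scene 400 450 69 429.0
scene 400 500 135 429.0
scene 400 550 27 421.0
scene 450 450 319 426.0
scene 450 500 398 424.0
scene 450 550 97 407.0
scene 500 450 459 420.0
scene 500 500 1344 421.0
scene 500 550 287 365.0
scene 500 600 35 177.0
scene 550 -250 59 100.0
scene 550 450 153 393.0
scene 550 500 1830 410.0
scene 550 550 223 404.0
scene 550 600 27 177.0
scene 600 450 244 189.0
scene 600 500 1188 404.0
scene 600 550 191 404.0
scene 650 -400 110 342.0
scene 650 -350 21 342.0
scene 650 450 108 189.0
scene 650 500 1010 346.0
scene 650 550 94 347.0
scene 700 -450 253 127.0
scene 700 -400 744 353.0
scene 700 -350 173 351.0
scene 700 500 774 315.0
scene 750 -450 528 272.0
scene 750 -400 1762 319.0
scene 750 -350 199 300.0
scene 800 -400 354 245.0
scene 800 -350 103 128.0
scene 800 200 29 129.0
scene 800 250 190 128.0
scene 800 300 73 130.0
scene 850 200 30 127.0
scene 850 250 38 129.0
side 50 200 23 486.0
side 50 250 54 485.0
side 100 300 20 481.0
side 100 450 85 345.0
side 100 500 275 465.0
side 100 550 59 464.0
side 150 450 168 345.0
side 150 500 914 466.0
side 150 550 229 465.0
side 150
[... 189 characters left out ...]
4 443.0
side 500 450 290 422.0
side 500 500 625 427.0
side 500 550 78 427.0
side 550 -250 49 101.0
side 550 450 104 401.0
side 550 500 1282 412.0
side 550 550 92 412.0
side 600 450 156 186.0
side 600 500 860 404.0
side 600 550 83 403.0
side 650 -450 79 337.0
side 650 -400 57 338.0
side 650 450 120 186.0
side 650 500 759 347.0
side 650 550 38 346.0
side 700 -450 1586 353.0
side 700 -400 843 353.0
side 700 -350 105 350.0
side 700 500 693 315.0
side 750 -450 2251 326.0
side 750 -400 1449 326.0
side 750 -350 230 315.0
side 800 -450 32 296.0
side 800 -400 542 296.0
side 800 -350 166 126.0
side 800 200 34 127.0
side 800 250 76 127.0
side 800 300 16 127.0
side 850 200 53 126.0
side 850 250 30 126.0
```

```bash
python3 -m jog '[0.2,-38,17,0,0,0,0, 0.2,-76,34,0,0,0,0, 0.2,-114,52,0,0,0,0, 0.2,-152,69,0,0,0,0, 0.2,-190,86,0,0,0,0]'
```

```text
time_s: 0.57
ee_pos: [197.4, 367.7, 221.4]
tool_rot: [0.8, 0.6, -0.001, 0.001]
ft_force: [0.4, -0.1, 0.8]
grip_width: 58.1
```

```bash
python3 -m jog '[0.2,-11,38,0,0,0,0, 0.2,-22,76,0,0,0,0, 0.2,-33,114,0,0,0,0, 0.2,-45,152,0,0,0,0, 0.2,-56,190,0,0,0,0]'; python3 -m jog '[0.2,-11,38,0,0,0,0, 0.2,-22,76,0,0,0,0, 0.2,-33,114,0,0,0,0, 0.2,-45,152,0,0,0,0, 0.2,-56,190,0,0,0,0]'
```

```text
time_s: 0.98
ee_pos: [365.2, 259.1, 221.5]
tool_rot: [0.8, 0.6, -0.001, 0.001]
ft_force: [0.8, -0.1, 0.1]
grip_width: 52.4
time_s: 1.4
ee_pos: [533.3, 150.4, 221.4]
tool_rot: [0.8, 0.6, -0.001, 0.001]
ft_force: [1.4, 0.4, 0.9]
grip_width: 52.6
```

```bash
python3 -m jog '[0.2,0,0,60,0,0,0, 0.2,0,0,60,0,0,0, 0.2,0,0,60,0,0,0, 0.2,0,0,60,0,0,0]'; python3 - <<'E'
from h import *
s=env.state(); im,d=vision.capture("wrist"); cv2.imwrite("pics/w1.png",im[:,:,::-1]); print(s["ee_pos"],s["tool_rot"],s["ft_force"],s["grip_width"])
import pickle; pickle.dump(s,open("pics/w1.pkl","wb"))
E
```

```text
time_s: 1.73
ee_pos: [532.4, 150.1, 160.0]
tool_rot: [0.8, 0.6, -0.002, -0.0]
ft_force: [-0.1, -0.0, 0.2]
grip_width: 52.8
[532.42846999 150.05572403 160.01728399] [ 8.00321785e-01  5.99565955e-01 -2.38080001e-03 -1.94891033e-04] [-0.10690178 -0.02378515  0.24842721] 52.776137044251655
```

View pics/w1.png

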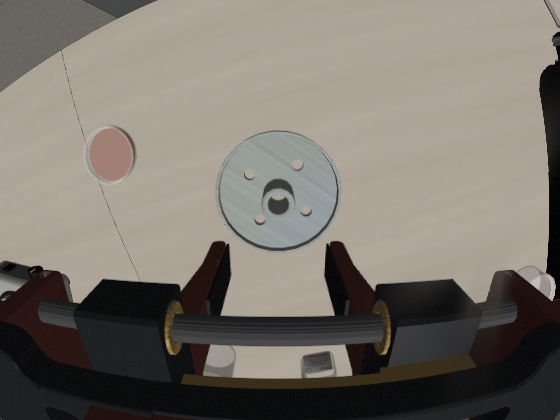

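The wrist view shows the tray at (278,190), with the collar top at about (277,203) and the holes near (249,174), (297,165), (306,211) and (260,219). I'll refine these in an enlarged crop.

```bash
python3 - <<'E'
from h import *
crop("pics/w1.png",278,190,140,140,5,"pics/w1c.png")
E
```

```text
(no output)
```

View pics/w1c.png

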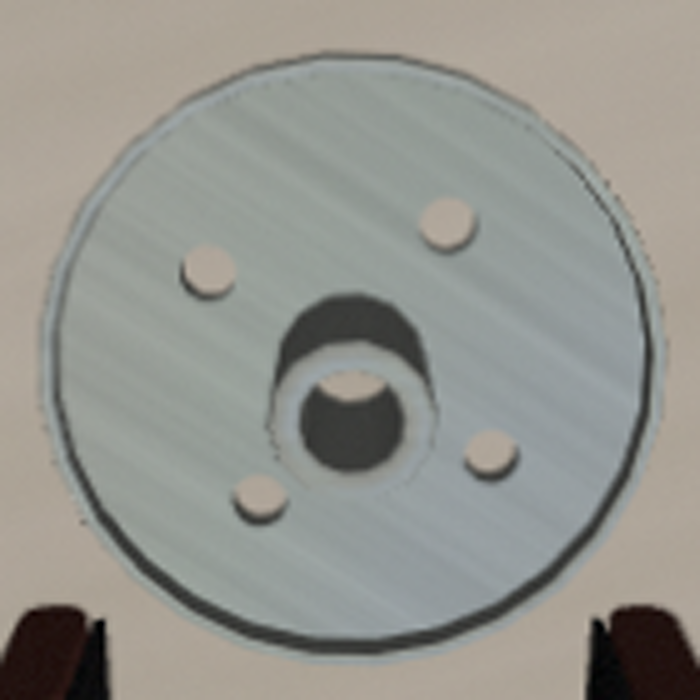

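```bash
python3 - <<'E'
from h import *
import pickle
s=pickle.load(open("pics/w1.pkl","rb"))
g=lambda p,z:at_z("wrist",208+p[0]/5-.4,120+p[1]/5-.4,z,s)[:2]
print("collar",g((353,420),50),"lip",g((353,355),16))
H=np.array([g(p,8) for p in [(209,270),(447,223),(491,456),(260,499)]]);c=H.mean(0);print(H.round(1),c)
v=H-c;print(np.hypot(*v.T),np.degrees(np.arctan2(v[:,1],v[:,0]))%90)
E
```

```text
collar [530.55869077 151.64549878] lip [527.16494462 152.62355444]
[[504.6 129.8]
 [508.7 177.1]
 [556.9 173. ]
 [552.5 125.5]] [530.66023192 151.34697422]
[33.85272603 33.8382501  33.98971795 33.85001301] [39.56277989 40.50689515 39.58594775 40.2746698 ]
```

```bash
python3 -m jog '[0.2,1,-2,35,0,0,0, 0.2,1,-2,70,0,0,0, 0.2,1,-2,100,0,0,0, 0.2,1,-2,125,0,0,0, 0.2,1,-2,140,0,0,0]'; python3 - <<'E'
from h import *
s=env.state(); print(s["ee_pos"],s["ft_force"],s["tool_rot"])
E
```

```text
time_s: 2.2
ee_pos: [530.9, 152.4, 21.5]
tool_rot: [0.8, 0.6, -0.001, 0.001]
ft_force: [-0.8, -0.4, -1.3]
grip_width: 53.0
[530.92113654 152.35543261  21.52292874] [-0.83720374 -0.40119812 -1.2703665 ] [ 7.99800901e-01  6.00264688e-01 -6.60500790e-04  6.22294673e-04]
```

```bash
python3 -m jog '[0.2,0,0,2,0,0,0, -0.4,0,0,2,0,0,0, -0.8,0,0,2,0,0,0, -1,0,0,2,0,0,0, -1,0,0,2,0,0,0]' 25;python3 -m jog '[-1,0,0,0,0,0,0, -1,0,0,0,0,0,0, -1,0,0,0,0,0,0]'
```

```text
time_s: 2.62
ee_pos: [532.2, 152.3, 22.1]
tool_rot: [0.8, 0.6, 0.001, 0.002]
ft_force: [0.7, 0.9, 8.4]
grip_width: 29.5
time_s: 2.87
ee_pos: [532.2, 152.4, 22.1]
tool_rot: [0.8, 0.6, 0.001, 0.002]
ft_force: [0.1, -0.8, 0.3]
grip_width: 29.7
```

```bash
python3 -m jog '[-1,0,0,-15,0,0,0, -1,0,0,-40,0,0,0, -1,0,0,-75,0,0,0, -1,0,0,-110,0,0,0, -1,0,0,-140,0,0,0]';python3 -m jog '[-1,0,0,0,0,0,0, -1,0,0,0,0,0,0]'; python3 - <<'E'
from h import *
s=env.state(); im,d=vision.capture("wrist"); cv2.imwrite("pics/w2.png",im[:,:,::-1]); print(s["ee_pos"],s["tool_rot"],s["ft_force"],s["grip_width"])
import pickle; pickle.dump(s,open("pics/w2.pkl","wb"))
E
```

```text
time_s: 3.28
ee_pos: [531.5, 152.6, 163.8]
tool_rot: [0.8, 0.6, 0.001, 0.002]
ft_force: [0.7, 1.4, -3.1]
grip_width: 30.0
time_s: 3.45
ee_pos: [532.4, 152.9, 165.6]
tool_rot: [0.8, 0.6, 0.003, 0.002]
ft_force: [-0.4, -0.7, -3.8]
grip_width: 29.6
[532.43987679 152.93420045 165.64947534] [0.79975697 0.60031322 0.00273941 0.00230699] [-0.35007781 -0.69918633 -3.77513415] 29.566193630037592
```

View pics/w2.png

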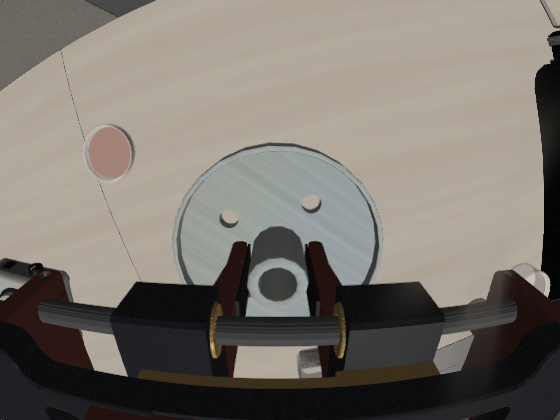

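Wrist view: the tray is held. The collar rim is at about (278,284), and two holes are visible at about (230,217) and (312,202). I'll measure its offset and angle in the tool frame.

```bash
python3 - <<'E'
from h import *
crop("pics/w2.png",275,235,120,140,5,"pics/w2c.png")
E
```

```text
(no output)
```

View pics/w2c.png

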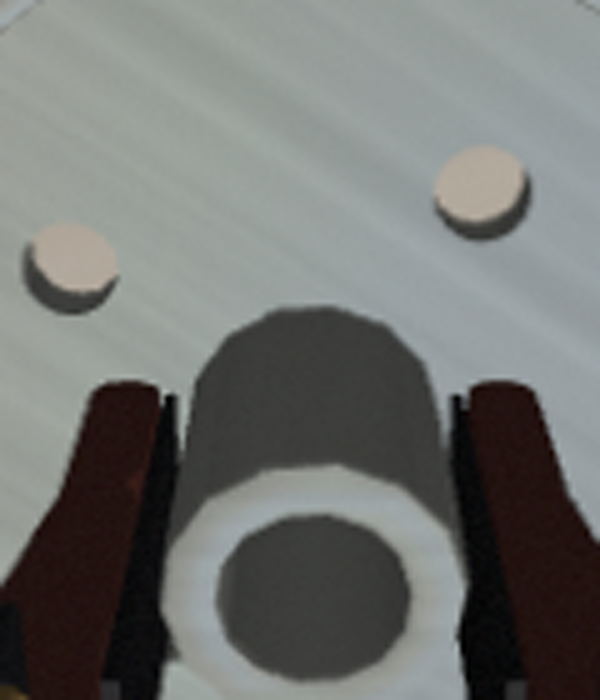

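```bash
cat >> h.py <<'E'
TOOL0={"tool_rot":np.array([0,0,0,1.]),"ee_pos":np.zeros(3)}
def tool_at(u,v,z): return at_z("wrist",u,v,z,TOOL0)
E
python3 - <<'E'
from h import *
g=lambda p,z:tool_at(215+p[0]/5-.4,165+p[1]/5-.4,z)[:2]
for zt in (12,14,16):
    a,b=g((71,268),zt),g((482,193),zt); 
    m=(a+b)/2; d=b-a; n=np.array([-d[1],d[0]])/np.linalg.norm(d)*24.04  # centre from midpoint
    c1,c2=m+n,m-n
    print(zt,a,b,np.linalg.norm(b-a),"angle d",np.degrees(np.arctan2(d[1],d[0])),c1,c2)
print("collar",g((314,595),-28))
s=env.state();print(Ro.from_quat(s["tool_rot"]).as_matrix().round(4))
E
```

```text
12 [-26.88952612 -21.03976458] [ 19.26540786 -29.86076455] 46.99029656568424 angle d -10.819732843499203 [ 0.7007202  -1.83763187] [ -8.32483846 -49.06289726]
14 [-27.20454166 -20.37522895] [ 19.48300803 -29.29802092] 47.532552130624076 angle d -10.819732843499189 [ 0.65201252 -1.22399225] [ -8.37354615 -48.44925763]
16 [-27.51955719 -19.71069333] [ 19.70060819 -28.7352773 ] 48.074807695563905 angle d -10.819732843499212 [ 0.60330483 -0.61035262] [ -8.42225384 -47.835618  ]
collar [ 0.57886498 -2.01076262]
[[ 2.792e-01  9.602e-01  2.800e-03]
 [ 9.602e-01 -2.792e-01 -1.400e-03]
 [-5.000e-04  3.100e-03 -1.000e+00]]
```

```bash
python3 -m jog '[-1,-20,20,0,0,0,0, -1,-43,42,0,0,0,0, -1,-68,66,0,0,0,0, -1,-93,90,0,0,0,0, -1,-118,114,0,0,0,0]'; python3 -m jog '[-1,-25,24,0,0,0,0, -1,-50,48,0,0,0,0, -1,-70,68,0,0,0,0, -1,-85,82,0,0,0,0]'; python3 -m jog '[-1,0,0,0,0,0,0, -1,0,0,0,0,0,0, -1,0,0,0,0,0,0]';  python3 - <<'E'
from h import *
s=env.state(); im,d=vision.capture("wrist"); cv2.imwrite("pics/w3.png",im[:,:,::-1]); print(s["ee_pos"],s["tool_rot"],s["ft_force"],s["grip_width"])
import pickle; pickle.dump(s,open("pics/w3.pkl","wb"))
E
```

```text
time_s: 3.92
ee_pos: [607.1, 6.3, 159.3]
tool_rot: [0.8, 0.6, -0.001, -0.0]
ft_force: [0.7, 0.1, -2.6]
grip_width: 29.5
time_s: 4.25
ee_pos: [661.5, -100.8, 154.1]
tool_rot: [0.8, 0.6, -0.004, -0.003]
ft_force: [-0.3, 0.7, -2.7]
grip_width: 29.7
time_s: 4.5
ee_pos: [660.2, -100.0, 150.6]
tool_rot: [0.8, 0.6, -0.006, -0.005]
ft_force: [-0.4, 0.4, -3.5]
grip_width: 29.5
[ 660.2202301  -100.04282109  150.62119426] [ 0.80018133  0.59971135 -0.00553191 -0.00505297] [-0.44235352  0.37175721 -3.52015571] 29.51081984569149
```

View pics/w3.png

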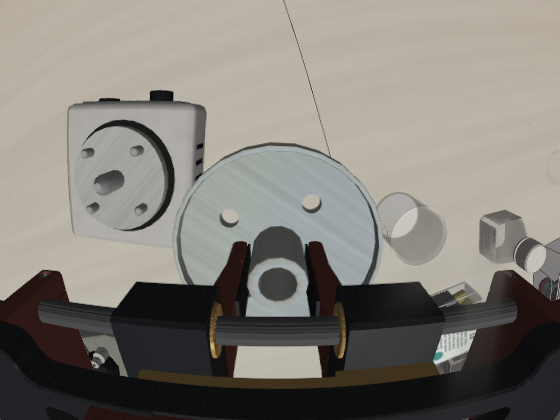

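The wrist view shows the shaker clear on the left, with stud tops near (87,153), (138,150), (92,208) and (139,211) and the spindle tip near (100,187). The tool also droops a few millimetres per call, so I'll correct for that. Now for a crop.

```bash
python3 - <<'E'
from h import *
crop("pics/w3.png",120,175,120,100,6,"pics/w3c.png")
E
```

```text
(no output)
```

View pics/w3c.png

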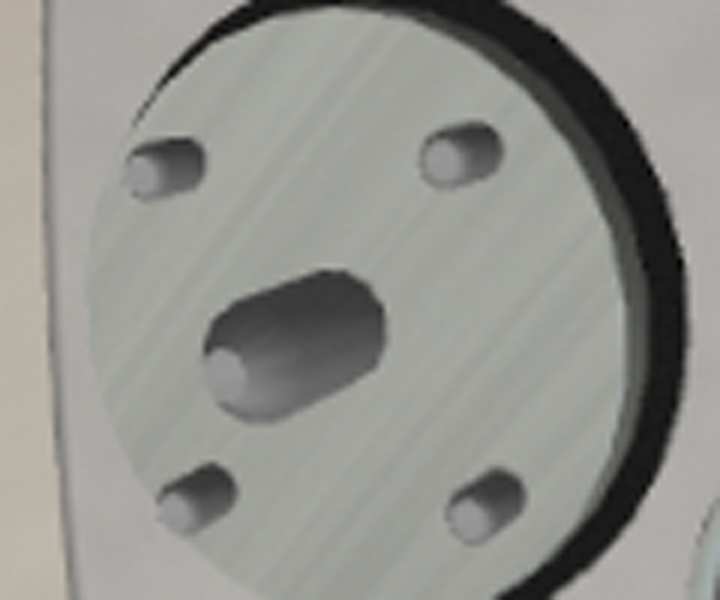

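```bash
python3 - <<'E'
from h import *
import pickle
s=pickle.load(open("pics/w3.pkl","rb"))
g=lambda p,z:at_z("wrist",60+p[0]/6-.42,125+p[1]/6-.42,z,s)[:2]
H=np.array([g(p,79) for p in [(146,176),(442,161),(469,520),(180,512)]]);c=H.mean(0);print(H.round(1),c)
v=H-c;print(np.hypot(*v.T),np.degrees(np.arctan2(v[:,1],v[:,0]))%90)
print("tip",g((226,377),99))
R=Ro.from_quat(s["tool_rot"]).as_matrix();print(R.round(4), np.degrees(np.arctan2(R[1,0],R[0,0])))
E
```

```text
[[ 562.2 -235.7]
 [ 576.  -190.6]
 [ 621.8 -204.8]
 [ 607.6 -249.8]] [ 591.89077092 -220.21888827]
[33.49361126 33.63865773 33.63358472 33.52655015] [27.46778686 28.24045935 27.27951643 28.00412763]
tip [ 591.83097198 -220.46566412]
[[ 0.2806  0.9597 -0.0149]
 [ 0.9598 -0.2806  0.0015]
 [-0.0028 -0.0147 -0.9999]] 73.70204363163705
```

```bash
cat >> h.py <<'E'
def plan(pos,yaw):
    s=env.state(); R=Ro.from_quat(s["tool_rot"]).as_matrix(); a=np.radians(yaw); c,n=np.cos(a),np.sin(a)
    T=np.array([[c,n,0],[n,-c,0],[0,0,-1.]])
    d=R.T@(np.array(pos)-s["ee_pos"]); rv=Ro.from_matrix(R.T@T).as_rotvec()
    print("pos",s["ee_pos"].round(2),"yaw",np.degrees(np.arctan2(R[1,0],R[0,0])).round(2),"zax",R[:,2].round(4),"F",s["ft_force"].round(1),"M",s["ft_torque"].round(2),"w",s["grip_width"].round(1))
    print("shift",d.round(1),"turn",rv.round(4))
E
python3 -c "
from h import *
plan((593,-221.5,150),61.8)"
```

```text
Traceback (most recent call last):
  File "h.py", line 32, in plan
    print("pos",s["ee_pos"].round(2),"yaw",np.degrees(np.arctan2(R[1,0],R[0,0])).round(2),"zax",R[:,2].round(4),"F",s["ft_force"].round(1),"M",s["ft_torque"].round(2),"w",s["grip_width"].round(1))
                                                                                                                                                                           ^^^^^^^^^^^^^^^^^^^^^
AttributeError: 'float' object has no attribute 'round'
```

```bash
sed -i 's/s\["grip_width"\].round(1)/round(s["grip_width"],1)/' h.py
python3 -c "
from h import *
plan((593,-221.5,150),61.8)"
```

```text
pos [660.55 -99.57 151.84] yaw 73.75 zax [-0.013   0.0011 -0.9999] F [-0.1 -0.5 -3. ] M [0.   0.01 0.04] w 29.8
shift [-136.   -30.7    2.6] turn [-0.0125  0.004   0.2085]
```

```bash
python3 -m jog '[-1,-25,-6,0,-0.003,0.001,0.04, -1,-52,-12,0,-0.006,0.002,0.08, -1,-80,-18,0,-0.009,0.003,0.12, -1,-105,-24,0,-0.0125,0.004,0.16, -1,-125,-28,0,-0.0125,0.004,0.2]'
python3 -c "
from h import *
plan((593,-221.5,150),61.8)"
```

```text
time_s: 4.97
ee_pos: [597.5, -211.6, 152.7]
tool_rot: [0.856, 0.517, -0.0, 0.0]
ft_force: [0.1, 1.0, -2.5]
grip_width: 29.3
pos [ 597.51 -211.64  152.71] yaw 62.25 zax [ 1.e-04 -3.e-04 -1.e+00] F [ 0.1  1.  -2.5] M [-0.02 -0.    0.03] w 29.3
shift [-10.8   0.6   2.7] turn [0.0002 0.0002 0.0078]
```

```bash
python3 -m jog '[-1,-7,0.5,2,0,0,0.008, -1,-11,0.5,2,0,0,0.008, -1,-11,0.5,2,0,0,0.008]'
python3 - <<'E'
from h import *
plan((593,-221.5,150),61.8)
for n in ("wrist","scene","side"):
    im,d=vision.capture(n); cv2.imwrite(f"pics/{n}4.png",im[:,:,::-1])
a=cv2.imread("pics/scene4.png")[170:310,313:453];b=cv2.imread("pics/side4.png")[190:330,207:347]
cv2.imwrite("pics/c4.png",cv2.resize(np.hstack([a,b]),None,fx=2.8,fy=2.8,interpolation=cv2.INTER_CUBIC))
E
```

```text
time_s: 5.22
ee_pos: [592.6, -220.9, 150.6]
tool_rot: [0.858, 0.514, 0.0, -0.0]
ft_force: [0.0, 0.6, -3.4]
grip_width: 29.4
pos [ 592.64 -220.9   150.61] yaw 61.86 zax [ 1.e-04  3.e-04 -1.e+00] F [ 0.   0.6 -3.4] M [-0.01  0.02 -0.06] w 29.4
shift [-0.4  0.6  0.6] turn [-0.0001 -0.0003  0.0011]
```

View pics/c4.png

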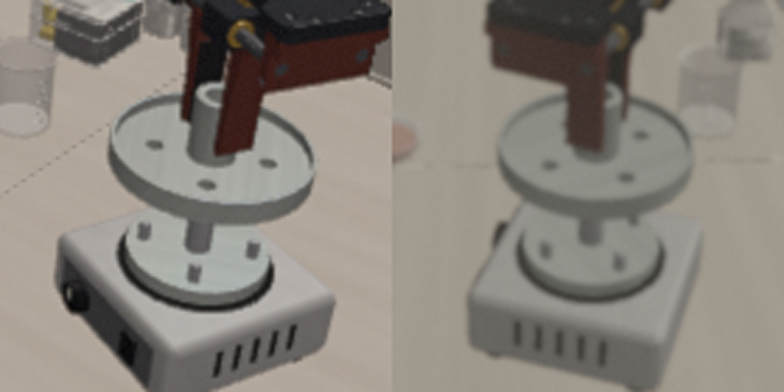

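View pics/wrist4.png

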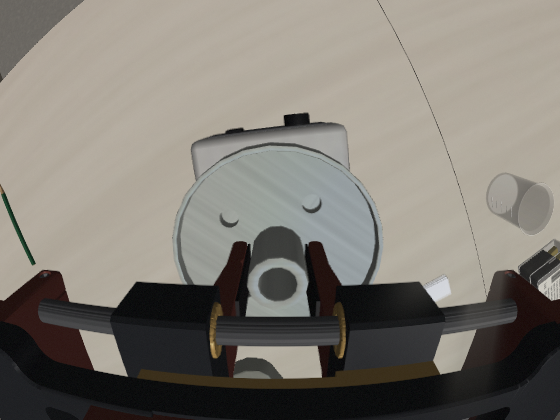

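The scene and side views both show the holes above the studs, with the tray hanging over the spindle. In the wrist view the holes are still at (230,217) and (312,202), so the tray hasn't slipped. Lowering in steps.

```bash
python3 -m jog '[-1,-0.4,0.6,8,0,0,0, -1,-0.4,0.6,17,0,0,0, -1,-0.4,0.6,25,0,0,0, -1,-0.4,0.6,25,0,0,0]'
python3 -c "
from h import *
plan((593,-221.5,105),61.8)"
```

```text
time_s: 5.7
ee_pos: [592.7, -219.9, 122.0]
tool_rot: [0.857, 0.515, -0.001, -0.002]
ft_force: [-0.8, 0.0, -3.5]
grip_width: 29.7
pos [ 592.71 -219.9   121.97] yaw 61.95 zax [-0.0043  0.0024 -1.    ] F [-0.8  0.  -3.5] M [ 0.   -0.03  0.04] w 29.7
shift [-1.3  1.1 17. ] turn [-0.0049 -0.0001  0.0026]
```

```bash
python3 -m jog '[-1,-1.3,1.1,2,-0.005,0,0.003, -1,-1.3,1.1,5,-0.005,0,0.003, -1,-1.3,1.1,9,-0.005,0,0.003, -1,-1.3,1.1,12,-0.005,0,0.003]'
python3 -c "
from h import *
plan((593,-221.5,105),61.8)"
```

```text
time_s: 6.03
ee_pos: [592.9, -221.7, 109.7]
tool_rot: [0.858, 0.513, -0.0, 0.0]
ft_force: [-1.0, -0.5, -3.7]
grip_width: 29.4
pos [ 592.92 -221.68  109.67] yaw 61.77 zax [-1.e-04 -1.e-04 -1.e+00] F [-1.  -0.5 -3.7] M [-0.1   0.08  0.02] w 29.4
shift [ 0.2 -0.   4.7] turn [ 0.      0.0001 -0.0005]
```

```bash
python3 -m jog '[-1,0,0,2,0,0,0, -1,0,0,4,0,0,0, -1,0,0,6,0,0,0, -1,0,0,8,0,0,0]'
python3 -c "
from h import *
plan((593,-221.5,89),61.8)"
```

```text
time_s: 6.37
ee_pos: [592.9, -221.8, 101.7]
tool_rot: [0.858, 0.513, -0.0, 0.0]
ft_force: [-0.5, -0.3, -2.0]
grip_width: 29.7
pos [ 592.9  -221.82  101.71] yaw 61.76 zax [ 1.e-04 -4.e-04 -1.e+00] F [-0.5 -0.3 -2. ] M [-0.08  0.1  -0.01] w 29.7
shift [ 0.3 -0.1 12.7] turn [ 0.0003  0.0003 -0.0006]
```

```bash
python3 -m jog '[-1,0,0,1.5,0,0,0, -1,0,0,3,0,0,0, -1,0,0,3,0,0,0]'
python3 -c "
from h import *
plan((593,-221.5,89),61.8)"
```

```text
time_s: 6.62
ee_pos: [592.8, -221.8, 98.3]
tool_rot: [0.858, 0.513, -0.0, 0.0]
ft_force: [-0.9, 0.2, -3.6]
grip_width: 29.5
pos [ 592.81 -221.79   98.31] yaw 61.76 zax [-3.e-04 -2.e-04 -1.e+00] F [-0.9  0.2 -3.6] M [-0.05  0.1  -0.01] w 29.5
shift [0.3 0.  9.3] turn [-0.0001  0.0003 -0.0007]
```

The underside is now at about 76 mm, below stud-top height, with no reaction force, so the studs seem to be entering. Continuing gently.

```bash
python3 -m jog '[-1,0,0,1.5,0,0,0, -1,0,0,3,0,0,0, -1,0,0,4,0,0,0, -1,0,0,4,0,0,0]'
python3 -c "
from h import *
plan((593,-221.5,89),61.8)"
```

```text
time_s: 6.95
ee_pos: [592.7, -221.7, 93.9]
tool_rot: [0.858, 0.513, -0.0, -0.0]
ft_force: [-0.2, 0.2, -3.7]
grip_width: 29.9
pos [ 592.74 -221.67   93.91] yaw 61.76 zax [-6.e-04  1.e-04 -1.e+00] F [-0.2  0.2 -3.7] M [-0.1   0.06 -0.01] w 29.9
shift [0.3 0.1 4.9] turn [-0.0006  0.0002 -0.0006]
```

```bash
python3 -m jog '[-1,0,0,1,0,0,0, -1,0,0,2.5,0,0,0, -1,0,0,3.5,0,0,0, -1,0,0,3.5,0,0,0]'
python3 -c "
from h import *
plan((593,-221.5,89),61.8)"
```

```text
time_s: 7.28
ee_pos: [592.7, -221.6, 90.0]
tool_rot: [0.858, 0.513, -0.0, -0.0]
ft_force: [0.1, 0.5, -3.3]
grip_width: 29.5
pos [ 592.7  -221.56   90.01] yaw 61.77 zax [-8.e-04  4.e-04 -1.e+00] F [ 0.1  0.5 -3.3] M [-0.07  0.08  0.03] w 29.5
shift [0.2 0.2 1. ] turn [-0.0009  0.0001 -0.0006]
```

```bash
python3 -m jog '[-1,0,0,0.5,0,0,0, -1,0,0,1,0,0,0, -1,0,0,1.5,0,0,0, -1,0,0,1.5,0,0,0]'
python3 -c "
from h import *
plan((593,-221.5,89),61.8)"
```

```text
time_s: 7.62
ee_pos: [592.7, -221.5, 89.2]
tool_rot: [0.858, 0.513, -0.0, -0.0]
ft_force: [-4.3, 0.1, 0.7]
grip_width: 29.8
pos [ 592.68 -221.54   89.18] yaw 61.77 zax [-5.e-04  2.e-04 -1.e+00] F [-4.3  0.1  0.7] M [ 0.03  0.43 -0.01] w 29.8
shift [0.2 0.3 0.2] turn [-0.0006  0.     -0.0006]
```

The vertical force went from -3.5 to +0.7 N at an underside height of about 67 mm, so the tray is on the flange. Releasing.

```bash
python3 -m jog '[-0.2,0,0,0,0,0,0, 0.1,0,0,0,0,0,0, 0.2,0,0,0,0,0,0, 0.2,0,0,0,0,0,0, 0.2,0,0,0,0,0,0]'
python3 - <<'E'
from h import *
plan((593,-221.5,89),61.8)
for n in ("wrist","scene","side"):
    im,d=vision.capture(n); cv2.imwrite(f"pics/{n}5.png",im[:,:,::-1])
a=cv2.imread("pics/scene5.png")[190:330,313:453];b=cv2.imread("pics/side5.png")[210:350,207:347]
cv2.imwrite("pics/c5.png",cv2.resize(np.hstack([a,b]),None,fx=2.8,fy=2.8,interpolation=cv2.INTER_CUBIC))
E
```

```text
time_s: 8.03
ee_pos: [592.9, -221.6, 89.3]
tool_rot: [0.858, 0.513, -0.0, -0.0]
ft_force: [-0.4, 0.0, 0.1]
grip_width: 52.5
pos [ 592.86 -221.6    89.33] yaw 61.77 zax [-1.e-04  0.e+00 -1.e+00] F [-0.4  0.   0.1] M [-0.01 -0.   -0.  ] w 52.5
shift [0.2 0.1 0.3] turn [-0.0001  0.     -0.0005]
```

View pics/c5.png

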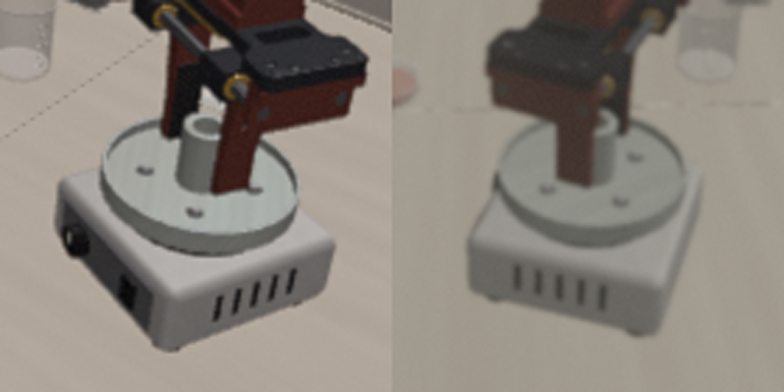

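The crops show the tray level and low on the shaker, with the fingers open around the collar. Retreating straight up, then a check by picture and depth.

```bash
python3 -m jog '[0.2,0,0,-10,0,0,0, 0.2,0,0,-30,0,0,0, 0.2,0,0,-60,0,0,0, 0.2,0,0,-90,0,0,0, 0.2,0,0,-110,0,0,0]'
python3 -m jog '[0.2,0,0,0,0,0,0, 0.2,0,0,0,0,0,0]'
python3 - <<'E'
from h import *
import pickle
plan((593,-221.5,89),61.8)
s=env.state(); pickle.dump(s,open("pics/w6.pkl","wb"))
for n in ("wrist","scene","side"):
    im,d=vision.capture(n); cv2.imwrite(f"pics/{n}6.png",im[:,:,::-1]); np.save(f"pics/{n}6d.npy",d)
crop("pics/wrist6.png",278,190,140,140,4,"pics/w6c.png")
a=cv2.imread("pics/scene6.png")[190:330,313:453];b=cv2.imread("pics/side6.png")[210:350,207:347]
cv2.imwrite("pics/c6.png",cv2.resize(np.hstack([a,b]),None,fx=2.8,fy=2.8,interpolation=cv2.INTER_CUBIC))
E
```

```text
time_s: 8.6
ee_pos: [593.2, -221.8, 203.5]
tool_rot: [0.858, 0.513, 0.001, 0.001]
ft_force: [0.3, 0.5, 0.4]
grip_width: 52.8
time_s: 8.77
ee_pos: [594.1, -222.1, 206.3]
tool_rot: [0.858, 0.513, 0.002, 0.003]
ft_force: [-0.7, -0.8, 0.5]
grip_width: 52.6
pos [ 594.07 -222.1   206.29] yaw 61.77 zax [ 0.0077 -0.0033 -1.    ] F [-0.7 -0.8  0.5] M [-0.01 -0.02 -0.02] w 52.6
shift [-1.000e-01 -2.200e+00  1.173e+02] turn [ 0.0084 -0.0007 -0.0005]
```

View pics/c6.png

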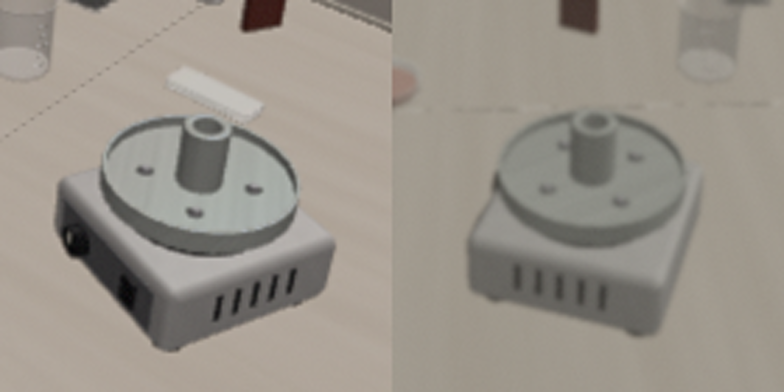

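View pics/w6c.png

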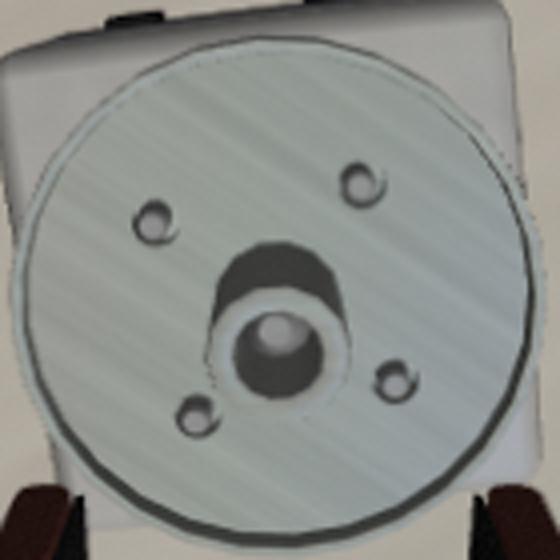

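View pics/scene6.png

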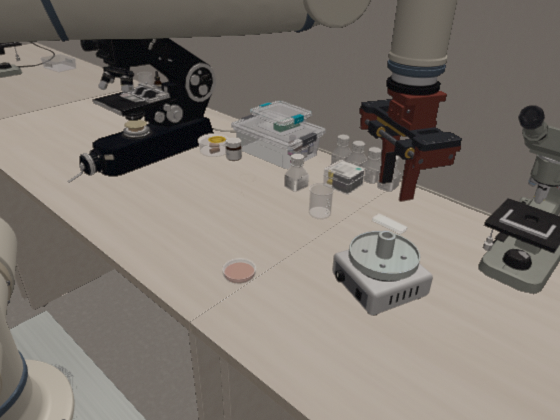

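The wrist crop shows a stud in each of the four holes and the spindle in the bore. The bystanders are at the same pixels as before. One check of plate height and tilt from depth.

```bash
python3 - <<'E'
from h import *
import pickle
d0={n:np.load(f"pics/{n}0d.npy") for n in("scene","side")}
for n in("scene","side"):
    d=np.load(f"pics/{n}6d.npy"); c,f=cal(n);R=np.array(c["R"]);t=np.array(c["t"])
    v,u=np.mgrid[0:420,0:560];P=np.stack([(u-c["cx"])/f*d,(v-c["cy"])/f*d,d],-1)-t
    W=(P@R)[d>0]; r=np.hypot(W[:,0]-592,W[:,1]+220.4)
    k=(r>20)&(r<54)&(W[:,2]>60)&(W[:,2]<100); Q=W[k]
    A=np.c_[Q[:,:2]-[592,-220.4],np.ones(len(Q))]
    x=np.linalg.lstsq(A,Q[:,2],rcond=None)[0]
    for _ in range(3):
        e=Q[:,2]-A@x; m=abs(e)<1.5; x=np.linalg.lstsq(A[m],Q[m,2],rcond=None)[0]
    print(n,"plate top z",x[2].round(2),"(expect 75) slope",x[:2].round(4),m.sum())
s=pickle.load(open("pics/w6.pkl","rb"))
g=lambda p,z:at_z("wrist",208+p[0]/4-.4,120+p[1]/4-.4,z,s)[:2]
H=np.array([g(p,75) for p in [(154,222),(361,184),(396,381),(197,415)]]);c=H.mean(0);v=H-c
print("holes",c,np.hypot(*v.T),np.degrees(np.arctan2(v[:,1],v[:,0]))%90)
E
```

```text
scene plate top z 75.28 (expect 75) slope [-0.0006 -0.0006] 1109
side plate top z 74.63 (expect 75) slope [-0.0008 -0.0031] 1085
holes [ 591.52134585 -220.51986184] [34.04729197 33.78975389 34.12566982 33.69449514] [27.65684746 27.39013502 27.49614369 27.25632938]
```

Everything agrees: height, level, centring and angle. Handing in.

```bash
python3 -c "
from plant import env
env.close_job()"
```

```text
the job is handed in; nothing more can be done
```

The tray is home on the shaker and released, and I handed the job in at about 9 s of robot time. I gripped it by the collar and turned it about 12° over the spindle to match the stud angle I had measured by eye. I then lowered it in small steps. The studs went in with no push-back, and the vertical force reading only rose from −3.5 to +0.7 N as the flange took the weight.

**Final checks:**
- **Height and tilt:** depth from the two fixed cameras puts the plate top at 75.3 and 74.6 mm (75 expected), with slopes of 0.003 or less.
- **Centring:** the wrist camera puts the tray's centre within about 0.5 mm of the shaker axis.
- **Studs:** a stud is visible in each of the four holes, at 27.5° against the measured 27.75°.
- **Surroundings:** the gripper is about 115 mm above its release height and touching nothing, and I could see no movement of the bystanders in the scene picture.

No final check failed. Two things disagreed along the way:
- **Camera positions:** before the pick, the cameras differed by 2 to 4 mm on position. I used the wrist camera for alignment.
- **Arm drift:** the arm drifted by up to about 15 mm in height while carrying the tray. I corrected this before lowering it.

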